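Feed the transformer row up to the end stop

ROBOT

A 6-joint arm with a two-finger parallel gripper is mounted at the origin on the work surface. World frame = base frame: x ahead of the robot, y to its left, z up, the work surface at z = 0. Lengths are in m, angles in rad, forces in N, time in s.
With the tool pointing down it reaches from about 0.35 to 0.725 m from the base axis. Payload 6 kg.
Tool frame: the origin (TCP) lies between the finger pads; the fingertips stand r.tips_ahead ahead of it and the grasp point (between the pads) lies 11 mm behind it (r.tips_ahead is the distance from the TCP to the fingertips, in m); y points along the fingers, z is the direction in which the jaws open and shut, and the axes are right-handed (so a half turn about y gives the same grasp; the last joint's range is limited). The gripper opens to 85 mm and grips with 20 to 120 N. Pads are 22 mm wide; open, the fingers measure 114 mm over their backs; the gripper's body (76 mm by 85 mm) begins 54 mm behind the grasp point. The pads swing forward as they close: fully open they stand 13 mm farther back than shut.
Start: joints at [1.569, 0.04, 0.085, 0, -1.615, -0.334], TCP at [0.198, 0.566, 0.239] pointing down, gripper open.
Joint ranges: [-2.56, 2.56], [-1.29, 2.01], [-1.08, 1.49], [-3.29, 1.98], [-2.81, -0.18], [-2.99, 2.99]. Speed limits (rad/s): [2.57, 2.57, 3.01, 3.14, 3.14, 3.14].

INTERFACE

Orientations are given as a unit quaternion [x, y, z, w].
In Python, from rig import get_obs, eyes, r gives the robot as it stands.
- The arm moves only by the shell command python3 -m jog 'ROWS' [FORCE]. ROWS is a JSON object of lists of equal length, an entry for each row: "rotation": the turn, a rotation vector about the tool's x, y, z normalised to -1 to 1, where 1 is 120 degrees, a list of three; "xyz": the shift along the tool's x, y, z normalised to -1 to 1, where 1 is 0.25 m, a list of three; "fingers": the closure, from -1 (fully open) to 1 (shut), so that 0 is half open. A call has exactly 8 rows; each row is the pose to reach, as a shift and turn from the pose commanded when the call began, along the tool's axes at that moment; what a row does not reach only later rows make up. A row lasts 1/12 s, in which the tool goes at most 41.7 mm and 7.16 degrees, less where a joint would pass 70% of its speed; a pose out of reach is approached as far as the arm can. A call with a number of a shift or a turn outside -1 to 1 is refused whole. A call with a gripper value outside its range is refused whole. The fingers move at their own pace and stop on an object; FORCE is the grip in N (left out, the last holds). Time passes only in rows, so rows that repeat a pose let the fingers close, or fill a call up. It gives the time, the measured TCP pose, the force and the opening at its end, in the units of the state.
- get_obs(): the state, without advancing time (a new reading comes with each control period).
- eyes.snapshot(name): name is "scene" or "side" or "wrist"; returns a dict with "img" (420x560x3 uint8, red, green, blue), "mtx" (3x3 intrinsics, pixels), "extrinsics" (4x4, takes a point from world to camera coordinates); the wrist camera has in their place "hand_eye" (4x4, takes a point from camera to tool coordinates, whose origin is the TCP and whose axes are the tool frame's). Camera axes: x right, y down, z forward; pixel columns grow to the right and rows downward; lengths in m; the calibration is good to about 2 mm. A picture is of the moment at which its call begins: read the wrist's pose just before it. There is no depth.
- r.hand_in(): hands the job in, once; it reports no verdict.
The state is a dict: "clock": time; "q": joint angles; "joint_vel": joint speeds; "joint_torque": joint torques, N m; "eef_pos": TCP position; "tool_rot": TCP orientation; "force": force on the tool from outside, world axes, zero at the start; "wrist_torque": the same for the moment, N m; "finger_gap": finger opening in m.
Only numpy, scipy, OpenCV 4.12 (cv2) and the standard library are available. Lean on these libraries where they do the work, as an engineer would, in place of code of your own. Each camera call takes 0.05 s, during which the arm holds its last target. There are 200 camera calls.

TASK

Push the row of four black transformers along their aluminium channel, from behind and together as one touching train, until the leading one is fully home against the steel end stop (the block with the round thumbscrew) and all four sit touching. Only push them with the fingers: do not lift or tip them, do not let the row come apart, and leave the jar, screwdriver and spool where they are. Finish with the hand clear.

Things in the scene. Friction and masses are not known exactly. Their poses are not given: they have to be found in the camera images.
- channel: straight shallow aluminium channel fixed to the bench, 360 mm long along its own y, open at both ends; origin at the centre of its underside on the bench; floor 6 mm above the bench, inner width 33 mm, two low side walls whose tops are 14 mm above the bench (so the parts stand 24 mm above the walls); z up. Its position and yaw vary
- end_stop: fixed steel block in the channel near one end, which may be its +y or its -y end: 20 mm along the channel (its own y), 31 mm wide, 36 mm high, with an 18 mm wide, 14 mm high round thumbscrew on top; origin at the centre of its underside, on the channel floor 6 mm above the bench. The train stops against its flat face, 10 mm from the origin towards the middle of the channel, so the leading transformer's centre is then 28 mm from the stop's centre and the rearmost one's 136 mm
- mouth: two fixed black plastic cheeks, 30 mm long, on the outsides of the channel walls at the end without the stop (the open loading end); tops 12 mm above the bench, they do not block the channel; origin on the channel's centre line, 6 mm above the bench
- part_1: one of the four identical black potted transformers in the row: a rounded block 36 mm long along the channel (its own y), 30 mm wide (its x), 32 mm high, about 80 g, with a grey plate on top; origin at the centre of its underside, which rests on the channel floor; z up. They stand in order part_1 to part_4 along the channel's +y, touching, with less than 0.5 mm between neighbours
- part_2: one of the four identical black potted transformers in the row: a rounded block 36 mm long along the channel (its own y), 30 mm wide (its x), 32 mm high, about 80 g, with a grey plate on top; origin at the centre of its underside, which rests on the channel floor; z up. They stand in order part_1 to part_4 along the channel's +y, touching, with less than 0.5 mm between neighbours
- part_3: one of the four identical black potted transformers in the row: a rounded block 36 mm long along the channel (its own y), 30 mm wide (its x), 32 mm high, about 80 g, with a grey plate on top; origin at the centre of its underside, which rests on the channel floor; z up. They stand in order part_1 to part_4 along the channel's +y, touching, with less than 0.5 mm between neighbours
- part_4: one of the four identical black potted transformers in the row: a rounded block 36 mm long along the channel (its own y), 30 mm wide (its x), 32 mm high, about 80 g, with a grey plate on top; origin at the centre of its underside, which rests on the channel floor; z up. They stand in order part_1 to part_4 along the channel's +y, touching, with less than 0.5 mm between neighbours
- jar: bystander: small amber glass jar with a white cap, 44 mm wide, 70 mm high, loose on the bench on the far side of the channel; origin at the centre of its underside
- screwdriver: bystander: screwdriver 150 mm long lying loose on the robot's side of the channel, along it or nearly so; origin under its middle
- spool: bystander: copper wire spool with black flanges, 48 mm wide, 34 mm high, standing loose on the far side of the channel; origin at the centre of its underside

How it is judged:
By the outcome, as a careful person would: the job done as asked, in the order asked, and still so for the second after the job is handed in, with the robot touching nothing.
It also fails if it takes over 32 s, if anything falls off the work surface, if the arm or the gripper's body presses on something with over 40 N, if the wrist force passes 120 N, or if a joint passes its speed limit or range.

## Working session

There is one attempt and no reset: what is moved stays moved. The work goes in short steps, Python scripts to look and compute and a shell command to move; the robot and the scene stay as the last step left them, time stands still between calls to the robot, and variables do not carry over. Pictures are saved under pics/ and viewed, about 8 in all and at most 12, crops included, and the job is handed in when it is done.

```bash
ls; mkdir -p pics; python3 - <<'E'
from rig import get_obs, eyes, r
import cv2,pickle
o=get_obs(); print(o, r.tips_ahead)
d={}
for n in ["scene","side","wrist"]:
    s=eyes.snapshot(n); d[n]=s; cv2.imwrite(f"pics/{n}0.png",cv2.resize(s["img"][:,:,::-1],None,fx=1.4,fy=1.4,interpolation=cv2.INTER_CUBIC))
    print(n,s["mtx"].round(1).tolist(),(s.get("extrinsics") if "extrinsics" in s else s["hand_eye"]).round(3).tolist())
pickle.dump((o,d),open("d0.pkl","wb"))
E
```

```text
pics
{'clock': 0.0, 'q': array([ 1.56870645e+00,  4.08192888e-02,  8.37730132e-02, -4.59346422e-04,
       -1.61552522e+00, -3.33688170e-01]), 'joint_vel': array([ 2.73370170e-04, -4.35304674e-04,  9.63247574e-04,  2.59606681e-04,
        3.74366841e-05, -8.92183491e-04]), 'joint_torque': array([ 2.33368746e-04, -3.68203640e+01,  3.47407901e+01,  6.93191484e+00,
       -5.44934810e-03, -7.99261414e-06]), 'eef_pos': array([0.19752823, 0.56620138, 0.23825468]), 'tool_rot': array([-0.11809504, -0.69651977,  0.69781134,  0.11820792]), 'force': array([-0.42177585, -0.37356917,  0.2897204 ]), 'wrist_torque': array([-0.02023905, -0.01818699, -0.00523193]), 'finger_gap': 0.08565201039619687} 0.008
scene [[493.3, 0.0, 284.5], [0.0, 493.3, 208.5], [0.0, 0.0, 1.0]] [[-0.383, 0.924, 0.021, 0.204], [0.569, 0.254, -0.782, -0.309], [-0.728, -0.287, -0.622, 1.253], [0.0, 0.0, 0.0, 1.0]]
side [[475.2, 0.0, 288.4], [0.0, 475.2, 206.9], [0.0, 0.0, 1.0]] [[0.937, -0.35, -0.013, -0.545], [-0.193, -0.485, -0.853, 0.171], [0.293, 0.801, -0.522, 0.58], [0.0, 0.0, 0.0, 1.0]]
wrist [[354.2, 0.0, 280.8], [0.0, 354.2, 206.6], [0.0, 0.0, 1.0]] [[0.0, 0.949, 0.316, -0.082], [-0.0, -0.316, 0.949, -0.135], [1.0, -0.001, 0.0, 0.001], [0.0, 0.0, 0.0, 1.0]]
```

View pics/scene0.png

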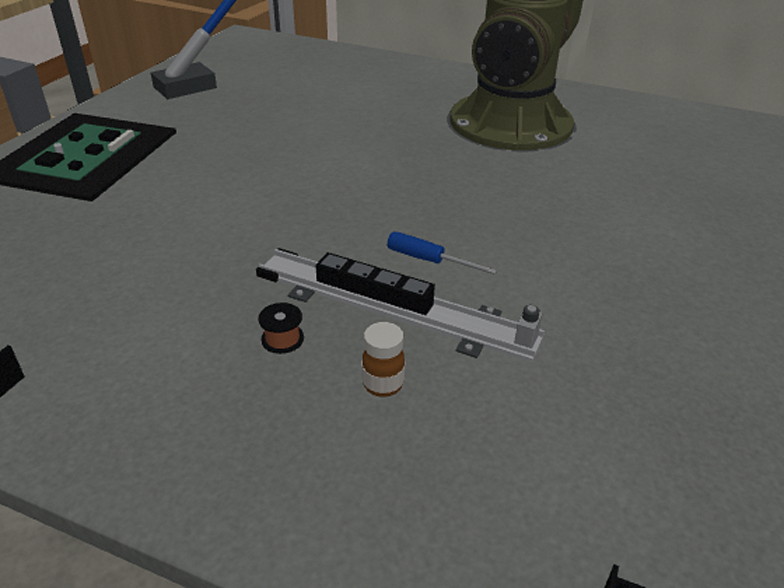

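View pics/side0.png

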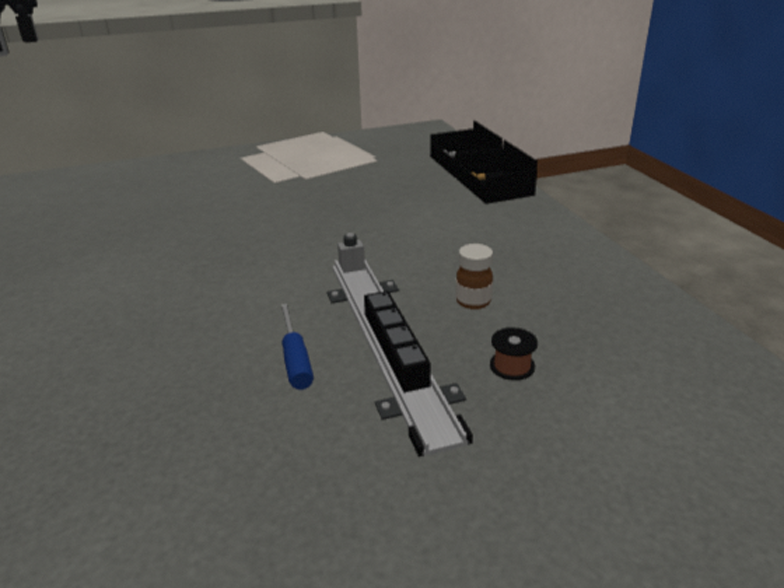

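The scene view shows the channel running from the cheeks at about (265,265) to the stop at (530,325), with the train between (318,265) and (434,300). The screwdriver is on the robot side and the jar and spool are on the far side. The side view agrees: stop (350,250), mouth (440,440). I'll enlarge both.

```bash
python3 - <<'E'
import cv2,pickle
o,d=pickle.load(open("d0.pkl","rb"))
a=d["scene"]["img"][165:265,175:400,::-1]; cv2.imwrite("pics/c1.png",cv2.resize(a,None,fx=3.5,fy=3.5,interpolation=cv2.INTER_CUBIC))
a=d["side"]["img"][160:330,190:390,::-1]; cv2.imwrite("pics/c2.png",cv2.resize(a,None,fx=3.5,fy=3.5,interpolation=cv2.INTER_CUBIC))
E
```

```text
(no output)
```

View pics/c1.png

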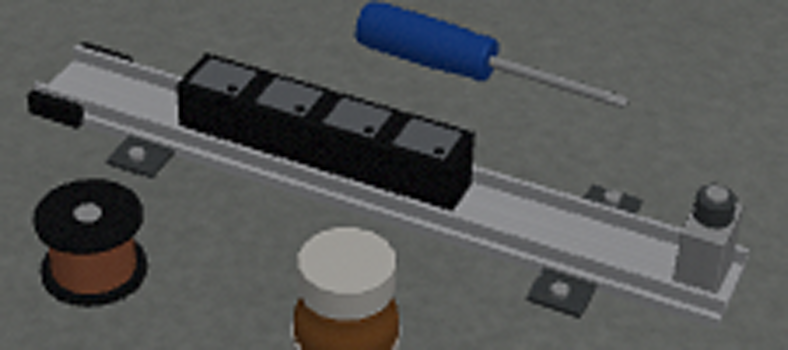

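View pics/c2.png

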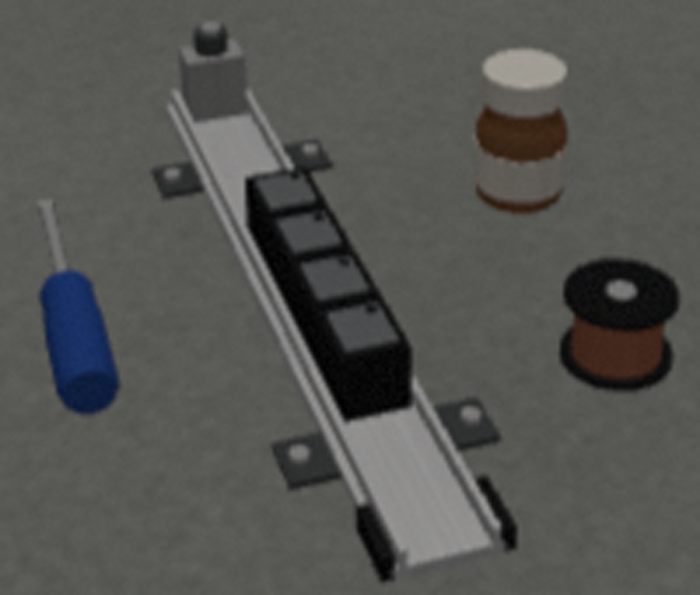

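Scene crop: plate centres at (224,76), (290,95), (357,114), (430,138), thumbscrew top at (716,190), channel corners at the stop end (745,255) and (722,310). Side crop: plates at (362,326), (335,279), (313,233), (285,191), stop foot (190,118)–(246,113).

```bash
cat >h.py <<'E'
import numpy as np
def bp(s,uv,z):
    E=s["extrinsics"];R=E[:3,:3];t=E[:3,3];c=-R.T@t
    v=R.T@np.linalg.inv(s["mtx"])@[uv[0],uv[1],1.]
    return c+v*(z-c[2])/v[2]
def crop(uv,x0,y0,f=3.5): return ((uv[0]+.5)/f-.5+x0,(uv[1]+.5)/f-.5+y0)
E
python3 - <<'E'
import pickle,numpy as np
from h import *
o,d=pickle.load(open("d0.pkl","rb"))
pts=[("scene",n,p,z) for n,p,z in [("p1",(224,76),.038),("p2",(290,95),.038),("p3",(357,114),.038),("p4",(430,138),.038),("thumb",(716,190),.056),
("rear far-top corner",(207,55),.038),("rear near-top",(180,88),.038),("front top robot",(472,133),.038),("front top far",(456,160),.038),("chan end a",(745,248),.014),("chan end b",(722,310),.014),("chan mouth a",(78,47),.014),("chan mouth b",(37,86),.014),("stop foot",(678,277),.006),("sd tip",(625,100),.008),("sd butt",(362,25),.012)]]
pts+=[("side",n,p,z) for n,p,z in [("p1",(362,326),.038),("p2",(335,279),.038),("p3",(313,233),.038),("p4",(285,191),.038),("thumb",(211,28),.056),("rear L",(332,352),.038),("rear R",(409,347),.038),("rear foot L",(346,416),.008),("rear foot R",(409,405),.008),("stop foot L",(190,119),.006),("stop foot R",(246,114),.006),("mouth L",(400,562),.006),("mouth R",(495,545),.006),("chan end L",(172,95),.014),("chan end R",(250,92),.014),("sd tip",(45,203),.008),("sd butt",(88,395),.012),("jar",(520,195),0),("spool",(620,365),0)]]
for c,n,p,z in pts:
    x0,y0=(175,165) if c=="scene" else (190,160)
    print(c,n,(bp(d[c],crop(p,x0,y0),z)*1000).round(1))
E
```

```text
scene p1 [562.4 -73.8  38. ]
scene p2 [563.4 -37.9  38. ]
scene p3 [564.1  -2.6  38. ]
scene p4 [567.2  35.9  38. ]
scene thumb [572.4 171.1  56. ]
scene rear far-top corner [550.  -89.4  38. ]
scene rear near-top [579.9 -88.7  38. ]
scene front top robot [555.6  52.5  38. ]
scene front top far [577.6  52.8  38. ]
scene chan end a [555.5 186.4  14. ]
scene chan end b [599.9 186.6  14. ]
scene chan mouth a [ 541.2 -170.2   14. ]
scene chan mouth b [ 579.4 -171.6   14. ]
scene stop foot [578.  162.1   6. ]
scene sd tip [460.8 102.7   8. ]
scene sd butt [459.  -44.4  12. ]
side p1 [563. -72.  38.]
side p2 [564.1 -37.5  38. ]
side p3 [567.1  -1.6  38. ]
side p4 [566.7  35.3  38. ]
side thumb [573.  170.6  56. ]
side rear L [546.  -83.4  38. ]
side rear R [575.3 -91.5  38. ]
side rear foot L [549.7 -88.    8. ]
side rear foot R [575.8 -90.9   8. ]
side stop foot L [558.2 169.1   6. ]
side stop foot R [587.3 163.3   6. ]
side mouth L [ 540.3 -168.6    6. ]
side mouth R [ 575.8 -173.3    6. ]
side chan end L [553.  183.7  14. ]
side chan end R [592.5 171.5  14. ]
side sd tip [469.7 113.1   8. ]
side sd butt [455.5 -42.3  12. ]
side jar [691.4  46.4   0. ]
side spool [672.6 -90.3  -0. ]
```

```bash
cat >>h.py <<'E'
from scipy.spatial.transform import Rotation as Rn
u=np.array([.0395,1,0]);u/=np.linalg.norm(u); lat=np.array([u[1],-u[0],0])
def line(y): return np.array([.5649+.0395*(y+.0189),y,0])
def goal(p,R,o):
    R0=Rn.from_quat(o["tool_rot"])
    print("xyz",(R0.inv().apply(p-o["eef_pos"])/.25).round(4),"rot",((R0.inv()*R).as_rotvec()/np.radians(120)).round(4))
def frame(xa):  # tool y down, tool x = xa
    y=np.array([0,0,-1.]);z=np.cross(xa,y);return Rn.from_matrix(np.c_[xa,y,z])
E
python3 - <<'E'
import pickle
from h import *
o,d=pickle.load(open("d0.pkl","rb"))
print(Rn.from_quat(o["tool_rot"]).as_matrix().round(3))
p=line(-.125);p[2]=.10
for n,a in dict(u=u,mu=-u,lat=lat,ml=-lat).items(): print(n);goal(p,frame(a),o)
E
```

```text
[[-0.944 -0.    -0.329]
 [ 0.329 -0.002 -0.944]
 [-0.    -1.     0.002]]
u
xyz [-2.2825  0.5573  2.1308] rot [-7.000e-04  6.085e-01 -6.000e-04]
mu
xyz [-2.2825  0.5573  2.1308] rot [-7.000e-04 -8.915e-01  8.000e-04]
lat
xyz [-2.2825  0.5573  2.1308] rot [-1.0000e-04  1.3585e+00 -1.3000e-03]
ml
xyz [-2.2825  0.5573  2.1308] rot [-9.000e-04 -1.415e-01  1.000e-04]
```

```bash
python3 -m jog '{"xyz":[[-0.1,0,0.093],[-0.2,0,0.186],[-0.3,0,0.28],[-0.4,0,0.373],[-0.52,0,0.485],[-0.64,0,0.6],[-0.76,0,0.71],[-0.76,0,0.71]],"rotation":[[0,0,0],[0,0,0],[0,0,0],[0,0,0],[0,0,0],[0,0,0],[0,0,0],[0,0,0]],"fingers":[1,1,1,1,1,1,1,1]}' 20 && python3 -m jog '{"xyz":[[-0.1,0,0.093],[-0.2,0,0.186],[-0.3,0,0.28],[-0.4,0,0.373],[-0.52,0,0.485],[-0.64,0,0.6],[-0.76,0,0.71],[-0.76,0,0.71]],"rotation":[[0,0,0],[0,0,0],[0,0,0],[0,0,0],[0,0,0],[0,0,0],[0,0,0],[0,0,0]],"fingers":[1,1,1,1,1,1,1,1]}' && python3 -m jog '{"xyz":[[-0.1,0,0.093],[-0.2,0,0.186],[-0.3,0,0.28],[-0.4,0,0.373],[-0.52,0,0.485],[-0.64,0.1,0.6],[-0.7612,0.2,0.7108],[-0.7612,0.2,0.7108]],"rotation":[[0,0,0],[0,-0.035,0],[0,-0.07,0],[0,-0.105,0],[0,-0.1415,0],[0,-0.1415,0],[0,-0.1415,0],[0,-0.1415,0]],"fingers":[1,1,1,1,1,1,1,1]}'; python3 - <<'E'
from rig import get_obs
from h import *
o=get_obs();print(o["q"],o["clock"]);p=line(-.125);p[2]=.10;goal(p,frame(-lat),o)
E
```

```text
clock: 0.82
eef_pos: [0.3208, 0.332, 0.2405]
tool_rot: [0.12, 0.697, -0.696, -0.119]
force: [0.2, 0.5, 1.2]
finger_gap: 0.0
clock: 1.48
eef_pos: [0.4412, 0.1005, 0.2393]
tool_rot: [-0.121, -0.696, 0.697, 0.121]
force: [-0.4, 1.7, 0.4]
finger_gap: 0.0002
clock: 2.15
eef_pos: [0.5602, -0.1275, 0.1844]
tool_rot: [0.013, 0.707, -0.707, -0.017]
force: [-0.9, 1.4, -1.3]
finger_gap: -0.0002
[ 1.24549500e-01 -2.11403032e-02 -7.61888390e-02 -1.08784724e-03
 -1.52197974e+00  1.40351595e+00] 2.15
xyz [-0.0039  0.3374 -0.0102] rot [ 0.     -0.0016  0.003 ]
```

```bash
python3 -m jog '{"xyz":[[0,0.1,0],[-0.004,0.2,-0.01],[-0.004,0.3,-0.01],[-0.004,0.4,-0.01],[-0.004,0.48,-0.01],[-0.004,0.55,-0.01],[-0.004,0.61,-0.01],[-0.004,0.61,-0.01]],"rotation":[[0,0,0],[0,0,0],[0,0,0],[0,0,0],[0,0,0],[0,0,0],[0,0,0],[0,0,0]],"fingers":[1,1,1,1,1,1,1,1]}'; python3 - <<'E'
from rig import get_obs,eyes
from h import *
import cv2
o=get_obs();p=line(-.125);p[2]=.02;goal(p,frame(-lat),o);print(o["force"])
a=eyes.snapshot("side")["img"][170:320,220:370,::-1];b=eyes.snapshot("scene")["img"][140:240,170:320,::-1]
f=lambda i:cv2.resize(i,None,fx=3.5,fy=3.5,interpolation=cv2.INTER_CUBIC)
cv2.imwrite("pics/d_side.png",f(a));cv2.imwrite("pics/d_sc.png",f(b))
E
```

```text
clock: 2.82
eef_pos: [0.5594, -0.1215, 0.0328]
tool_rot: [0.012, 0.707, -0.707, -0.016]
force: [-0.5, 0.1, -0.8]
finger_gap: -0.0002
xyz [-0.0062  0.0512  0.0138] rot [ 0.0001 -0.0002  0.0031]
[-0.53891052  0.05999131 -0.83199665]
```

View pics/d_side.png

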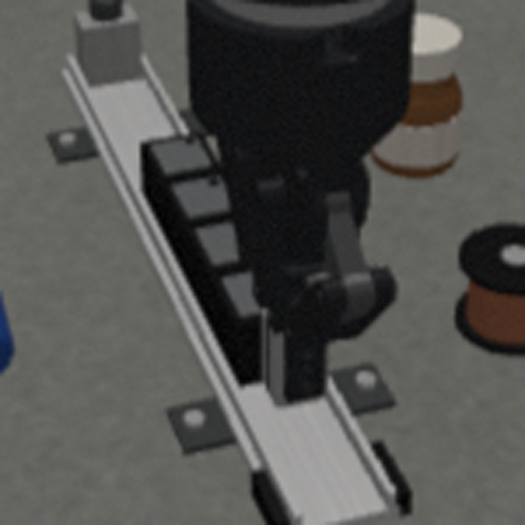

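View pics/d_sc.png

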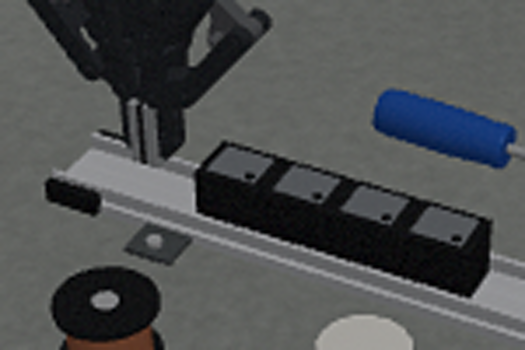

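The side crop shows the closed fingers down inside the channel behind the train, about (295,380). The scene crop shows them at (150,155), with a clear gap to the rear part's face at (197,195), and the knuckles above the part tops. I'll go lower, tilt 5° so the tip leads and contact is low, then creep in.

```bash
python3 -m jog '{"xyz":[[-0.003,0.01,0],[-0.006,0.02,0],[-0.006,0.03,0],[-0.006,0.04,0],[-0.006,0.045,0],[-0.006,0.045,-0.01],[-0.006,0.045,-0.02],[-0.006,0.045,-0.02]],"rotation":[[-0.01,0,0.001],[-0.02,0,0.002],[-0.03,0,0.003],[-0.042,0,0.003],[-0.042,0,0.003],[-0.042,0,0.003],[-0.042,0,0.003],[-0.042,0,0.003]],"fingers":[1,1,1,1,1,1,1,1]}'; python3 - <<'E'
from rig import get_obs,eyes
from h import *
o=get_obs();print(Rn.from_quat(o["tool_rot"]).as_matrix().round(3))
for y in(-.1,0.01):
  p=line(y);p[2]=.021;goal(p,Rn.from_quat(o["tool_rot"]),o);print(o["force"])
E
```

```text
clock: 3.58
eef_pos: [0.5635, -0.1166, 0.0258]
tool_rot: [0.017, 0.737, -0.675, -0.011]
force: [0.3, -0.5, 0.8]
finger_gap: 0.0
[[-0.999  0.01  -0.039]
 [ 0.039  0.087 -0.995]
 [-0.007 -0.996 -0.088]]
xyz [ 0.0101  0.0249 -0.0642] rot [0. 0. 0.]
[ 0.28252629 -0.54902543  0.7714598 ]
xyz [ 0.01    0.0634 -0.5028] rot [0. 0. 0.]
[ 0.28252629 -0.54902543  0.7714598 ]
```

```bash
python3 -m jog '{"xyz":[[0.002,0.004,-0.005],[0.004,0.008,-0.01],[0.004,0.012,-0.015],[0.004,0.016,-0.02],[0.004,0.018,-0.025],[0.004,0.02,-0.03],[0.004,0.02,-0.03],[0.004,0.02,-0.03]],"rotation":[[0,0,0],[0,0,0],[0,0,0],[0,0,0],[0,0,0],[0,0,0],[0,0,0],[0,0,0]],"fingers":[1,1,1,1,1,1,1,1]}'; python3 - <<'E'
from rig import get_obs,eyes
from h import *
import cv2
for k in range(3):
  o=get_obs();p=line(.01);p[2]=.021;goal(p,Rn.from_quat(o["tool_rot"]),o);print(o["eef_pos"],o["force"]);
  s=eyes.snapshot("scene")
cv2.imwrite("pics/e.png",cv2.resize(s["img"][140:240,170:320,::-1],None,fx=4,fy=4,interpolation=cv2.INTER_CUBIC))
E
```

```text
clock: 4.25
eef_pos: [0.5628, -0.109, 0.0213]
tool_rot: [0.017, 0.737, -0.675, -0.011]
force: [0.0, -0.1, -0.1]
finger_gap: -0.0002
xyz [ 0.0058  0.0428 -0.4743] rot [0. 0. 0.]
[ 0.56276723 -0.10903165  0.02126239] [ 0.040809   -0.08094807 -0.12074015]
xyz [ 0.0059  0.043  -0.4746] rot [0. 0. 0.]
[ 0.56278777 -0.10909856  0.02130691] [-0.4129651   0.10178064  0.04703592]
xyz [ 0.0059  0.0431 -0.4747] rot [0. 0. 0.]
[ 0.5627966  -0.10912254  0.02132792] [-0.75983611 -1.19571299 -0.14463529]
```

View pics/e.png

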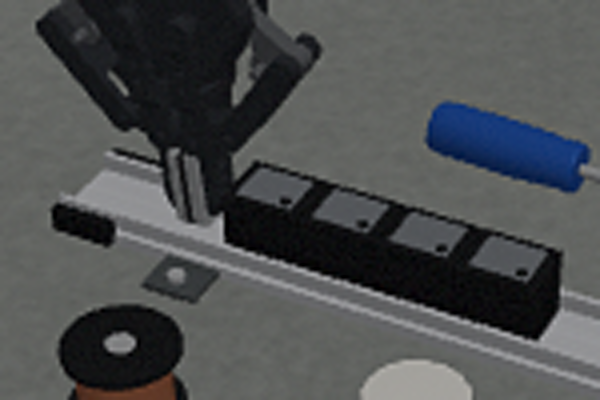

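The tip at (208,215) is a few mm short of the rear face, with no contact force yet. I'll push slowly.

```bash
python3 -m jog '{"xyz":[[0.001,0.0005,-0.006],[0.002,0.001,-0.012],[0.003,0.0016,-0.018],[0.003,0.0021,-0.024],[0.003,0.0026,-0.03],[0.003,0.0032,-0.036],[0.003,0.0037,-0.042],[0.003,0.0042,-0.048]],"rotation":[[0,0,0],[0,0,0],[0,0,0],[0,0,0],[0,0,0],[0,0,0],[0,0,0],[0,0,0]],"fingers":[1,1,1,1,1,1,1,1]}' && python3 -m jog '{"xyz":[[0,0.0008,-0.009],[0.001,0.0016,-0.018],[0.002,0.0024,-0.027],[0.003,0.0032,-0.036],[0.003,0.004,-0.046],[0.003,0.0049,-0.056],[0.003,0.0058,-0.066],[0.003,0.0067,-0.076]],"rotation":[[0,0,0],[0,0,0],[0,0,0],[0,0,0],[0,0,0],[0,0,0],[0,0,0],[0,0,0]],"fingers":[1,1,1,1,1,1,1,1]}'; python3 - <<'E'
from rig import get_obs,eyes
from h import *
import cv2
o=get_obs();p=line(.005);p[2]=.021;goal(p,Rn.from_quat(o["tool_rot"]),o);print(o["eef_pos"],o["force"]);
s=eyes.snapshot("scene")
cv2.imwrite("pics/f.png",cv2.resize(s["img"][140:260,190:390,::-1],None,fx=4,fy=4,interpolation=cv2.INTER_CUBIC))
E
```

```text
clock: 5.07
eef_pos: [0.5624, -0.097, 0.0213]
tool_rot: [0.017, 0.737, -0.675, -0.011]
force: [-0.1, -1.7, 0.2]
finger_gap: -0.0004
clock: 5.73
eef_pos: [0.5625, -0.0777, 0.0213]
tool_rot: [0.017, 0.737, -0.675, -0.011]
force: [-0.4, -1.0, -0.8]
finger_gap: -0.0001
xyz [-3.000e-04  3.010e-02 -3.295e-01] rot [0. 0. 0.]
[ 0.5624837  -0.07765739  0.02126253] [-0.39469702 -0.99228876 -0.78240414]
```

View pics/f.png

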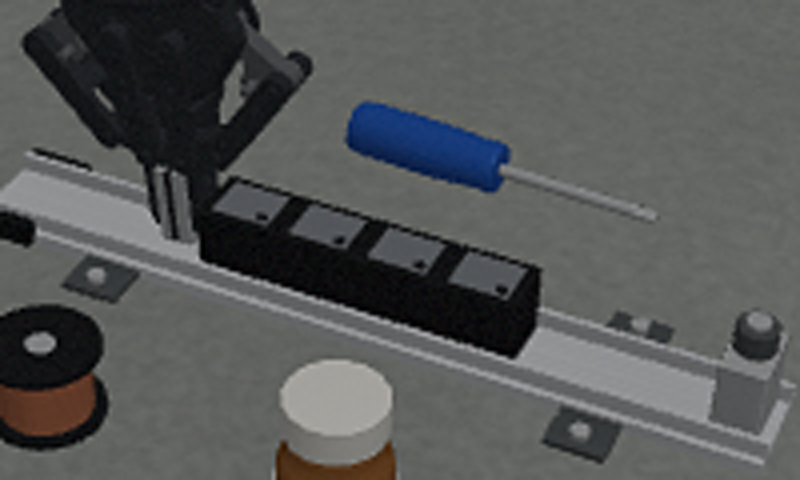

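The train is moving together: plates at (254,201)…(488,274), thumbscrew at (758,322), no gaps, and the hand is clear of the bystanders. Next is the remaining distance.

```bash
python3 - <<'E'
import pickle
from h import *
o,d=pickle.load(open("d0.pkl","rb"));s=d["scene"]
for p,z in[((254,201),.038),((330,225),.038),((407,250),.038),((488,274),.038),((758,322),.056)]: print((bp(s,crop(p,190,140,4),z)*1000).round(1))
E
python3 -m jog '{"xyz":[[0,0.001,-0.01],[0,0.0019,-0.021],[0,0.0029,-0.032],[0,0.0039,-0.043],[0,0.0049,-0.054],[0,0.0059,-0.065],[0,0.0069,-0.076],[0,0.0079,-0.087]],"rotation":[[0,0,0],[0,0,0],[0,0,0],[0,0,0],[0,0,0],[0,0,0],[0,0,0],[0,0,0]],"fingers":[1,1,1,1,1,1,1,1]}' && python3 -m jog '{"xyz":[[0,0.001,-0.011],[0,0.002,-0.022],[0,0.003,-0.033],[0,0.004,-0.044],[0,0.005,-0.055],[0,0.006,-0.066],[0,0.007,-0.077],[0,0.008,-0.088]],"rotation":[[0,0,0],[0,0,0],[0,0,0],[0,0,0],[0,0,0],[0,0,0],[0,0,0],[0,0,0]],"fingers":[1,1,1,1,1,1,1,1]}'
python3 - <<'E'
from rig import get_obs
from h import *
o=get_obs();p=line(.005);p[2]=.021;goal(p,Rn.from_quat(o["tool_rot"]),o)
E
```

```text
[561.5 -47.   38. ]
[563.8 -10.9  38. ]
[566.5  24.8  38. ]
[567.8  60.7  38. ]
[575.3 171.6  56. ]
clock: 6.45
eef_pos: [0.5634, -0.0559, 0.0213]
tool_rot: [0.017, 0.737, -0.675, -0.011]
force: [0.0, -2.0, -0.0]
finger_gap: -0.0003
clock: 7.12
eef_pos: [0.5643, -0.0338, 0.0212]
tool_rot: [0.017, 0.737, -0.675, -0.011]
force: [0.1, -3.3, 1.4]
finger_gap: -0.0
xyz [-1.000e-04  1.460e-02 -1.547e-01] rot [0. 0. 0.]
```

```bash
python3 -m jog '{"xyz":[[0,0.001,-0.011],[0,0.002,-0.022],[0,0.003,-0.033],[0,0.004,-0.044],[0,0.005,-0.055],[0,0.006,-0.066],[0,0.007,-0.077],[0,0.008,-0.088]],"rotation":[[0,0,0],[0,0,0],[0,0,0],[0,0,0],[0,0,0],[0,0,0],[0,0,0],[0,0,0]],"fingers":[1,1,1,1,1,1,1,1]}' && python3 -m jog '{"xyz":[[0,0.0006,-0.007],[0,0.0012,-0.014],[0,0.0017,-0.02],[0,0.0022,-0.025],[0,0.0027,-0.03],[0,0.003,-0.034],[0,0.0034,-0.038],[0,0.0037,-0.042]],"rotation":[[0,0,0],[0,0,0],[0,0,0],[0,0,0],[0,0,0],[0,0,0],[0,0,0],[0,0,0]],"fingers":[1,1,1,1,1,1,1,1]}'
python3 - <<'E'
from rig import get_obs
from h import *
o=get_obs();p=line(.005);p[2]=.021;goal(p,Rn.from_quat(o["tool_rot"]),o);print(o["force"])
E
```

```text
clock: 7.78
eef_pos: [0.5652, -0.0117, 0.0212]
tool_rot: [0.017, 0.737, -0.675, -0.011]
force: [0.6, -3.3, 2.3]
finger_gap: -0.0003
clock: 8.45
eef_pos: [0.5656, -0.0014, 0.0211]
tool_rot: [0.017, 0.737, -0.675, -0.011]
force: [-0.1, -4.5, 2.6]
finger_gap: -0.0001
xyz [-0.0001  0.0028 -0.0256] rot [0. 0. 0.]
[-0.14654251 -4.46638973  2.63800156]
```

Now creep in 0.5 mm rows, watching for the force rise at the stop.

```bash
python3 -m jog '{"xyz":[[0,0.0002,-0.002],[0,0.0004,-0.004],[0,0.0005,-0.006],[0,0.0007,-0.008],[0,0.0009,-0.01],[0,0.001,-0.012],[0,0.0012,-0.014],[0,0.0014,-0.016]],"rotation":[[0,0,0],[0,0,0],[0,0,0],[0,0,0],[0,0,0],[0,0,0],[0,0,0],[0,0,0]],"fingers":[1,1,1,1,1,1,1,1]}'
python3 - <<'E'
from rig import get_obs,eyes
import cv2
o=get_obs();print(o["eef_pos"],o["force"])
s=eyes.snapshot("scene")
cv2.imwrite("pics/g.png",cv2.resize(s["img"][140:260,220:400,::-1],None,fx=4.4,fy=4.4,interpolation=cv2.INTER_CUBIC))
E
```

```text
clock: 9.12
eef_pos: [0.5657, 0.0026, 0.0211]
tool_rot: [0.017, 0.737, -0.675, -0.011]
force: [-0.1, -3.7, 3.0]
finger_gap: 0.0005
[0.56570764 0.00262353 0.0211244 ] [-0.07600746 -3.7426915   2.96429825]
```

View pics/g.png

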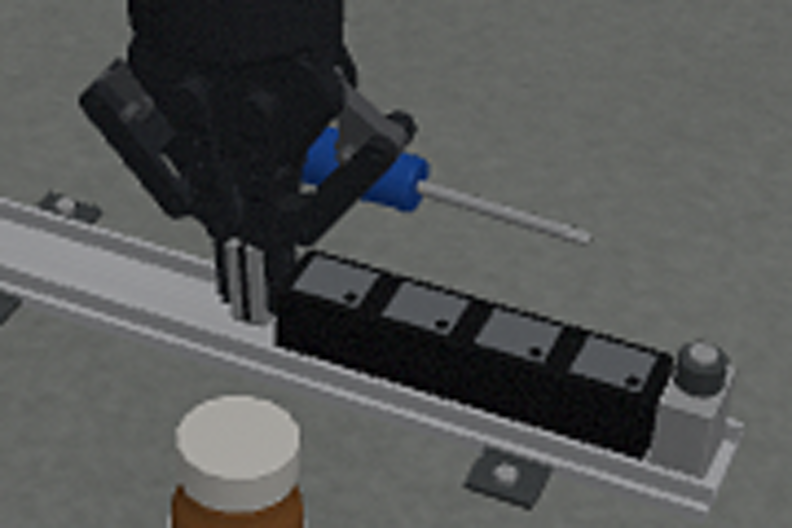

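The leading part's edge at (655,400) is almost on the stop's face, and the force is still only sliding friction. I'll keep creeping.

```bash
python3 -m jog '{"xyz":[[0,0.0002,-0.002],[0,0.0004,-0.004],[0,0.0005,-0.006],[0,0.0007,-0.008],[0,0.0009,-0.01],[0,0.001,-0.012],[0,0.001,-0.012],[0,0.001,-0.012]],"rotation":[[0,0,0],[0,0,0],[0,0,0],[0,0,0],[0,0,0],[0,0,0],[0,0,0],[0,0,0]],"fingers":[1,1,1,1,1,1,1,1]}'
```

```text
clock: 9.83
eef_pos: [0.5658, 0.0055, 0.021]
tool_rot: [0.017, 0.737, -0.675, -0.011]
force: [0.5, -3.8, 2.4]
finger_gap: 0.0001
```

```bash
python3 -m jog '{"xyz":[[0,0.0001,-0.001],[0,0.0002,-0.002],[0,0.0003,-0.003],[0,0.0004,-0.004],[0,0.0005,-0.005],[0,0.0005,-0.006],[0,0.0005,-0.006],[0,0.0005,-0.006]],"rotation":[[0,0,0],[0,0,0],[0,0,0],[0,0,0],[0,0,0],[0,0,0],[0,0,0],[0,0,0]],"fingers":[1,1,1,1,1,1,1,1]}'
```

```text
clock: 10.5
eef_pos: [0.5657, 0.0057, 0.0211]
tool_rot: [0.017, 0.737, -0.676, -0.011]
force: [-0.2, -10.2, 3.0]
finger_gap: 0.0002
```

The force jumped to 10 N and motion stopped at y = 0.0057, so it is against the stop. One small extra press to confirm.

```bash
python3 -m jog '{"xyz":[[0,0.0001,-0.001],[0,0.0002,-0.002],[0,0.0003,-0.003],[0,0.0003,-0.004],[0,0.0003,-0.004],[0,0.0003,-0.004],[0,0.0003,-0.004],[0,0.0003,-0.004]],"rotation":[[0,0,0],[0,0,0],[0,0,0],[0,0,0],[0,0,0],[0,0,0],[0,0,0],[0,0,0]],"fingers":[1,1,1,1,1,1,1,1]}' && python3 -m jog '{"xyz":[[0,0,0.004],[0,-0.001,0.012],[0,-0.002,0.03],[0,-0.005,0.06],[0,-0.008,0.09],[0,-0.01,0.12],[0,-0.013,0.15],[0,-0.013,0.15]],"rotation":[[0,0,0],[0,0,0],[0,0,0],[0,0,0],[0,0,0],[0,0,0],[0,0,0],[0,0,0]],"fingers":[1,1,1,1,1,1,1,1]}' && python3 -m jog '{"xyz":[[0,-0.1,0.01],[0,-0.2,0.02],[0,-0.3,0.03],[0,-0.4,0.04],[0,-0.5,0.05],[0,-0.6,0.06],[0,-0.6,0.06],[0,-0.6,0.06]],"rotation":[[0,0,0],[0,0,0],[0,0,0],[0,0,0],[0,0,0],[0,0,0],[0,0,0],[0,0,0]],"fingers":[1,1,1,1,1,1,1,1]}'
python3 - <<'E'
from rig import eyes
import cv2,numpy as np
f=lambda i:cv2.resize(i,(400,400),interpolation=cv2.INTER_CUBIC)
a=eyes.snapshot("scene")["img"][160:270,290:400,::-1];b=eyes.snapshot("side")["img"][160:280,220:340,::-1]
cv2.imwrite("pics/i.png",np.hstack([f(a),f(b)]))
E
```

```text
clock: 11.17
eef_pos: [0.5657, 0.0058, 0.0211]
tool_rot: [0.017, 0.736, -0.677, -0.012]
force: [0.6, -13.0, 2.7]
finger_gap: 0.0003
clock: 11.83
eef_pos: [0.5642, -0.0309, 0.0209]
tool_rot: [0.017, 0.737, -0.675, -0.012]
force: [-0.2, 0.1, 0.7]
finger_gap: -0.0003
clock: 12.5
eef_pos: [0.5632, -0.0577, 0.1711]
tool_rot: [0.018, 0.738, -0.675, -0.01]
force: [-0.5, 0.9, -1.4]
finger_gap: -0.0002
```

View pics/i.png

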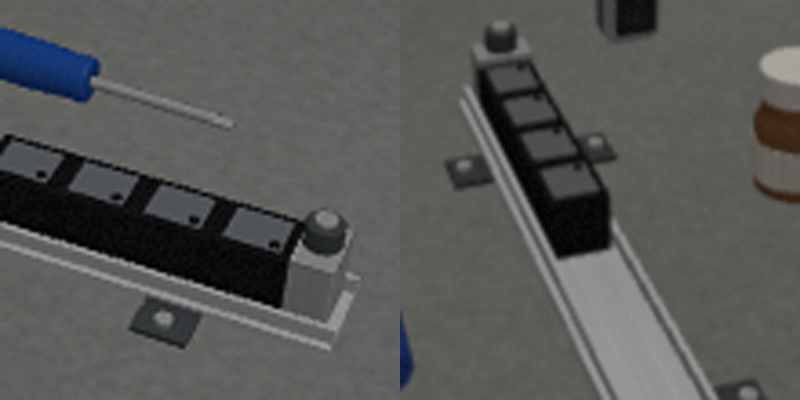

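The left panel shows the leading part flush on the stop face at (288,280), with even plate spacing and no gaps. The right panel shows the row upright and straight, with its rear foot at (585,250). The hand is clear, so I'm handing in.

```bash
python3 - <<'E'
from rig import r,get_obs
print(get_obs()["joint_vel"].round(3)); print(r.hand_in())
E
```

```text
[ 0.002  0.01  -0.015  0.001 -0.001 -0.   ]
the job is handed in; nothing more can be done
None
```

The four transformers are pushed home against the end stop as one touching row. I handed the job in at about 12.6 s, with the hand clear at z ≈ 0.17 m.

I used the closed fingers, held low behind the rear part, and pushed slowly along the channel.

- **At the stop:** the train stopped at TCP y ≈ 0.0057, close to the 0.005 worked out from the pictures. The force there rose from about 4 N of sliding friction to 10 N. A small extra press took it to 13 N with no real further movement.
- **After retreating:** the last pictures show the leading part flush on the stop and the row upright, evenly spaced and without visible gaps. The pictures cannot resolve gaps well under a millimetre.
- **Bystanders:** the screwdriver and jar looked undisturbed in the part of the view that shows them. The spool was outside the last crops, and the hand never went near it.
- **Disagreements:** the measured TCP was a few mm off the commanded pose during the descent, which I corrected before contact. No checks failed.

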